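# Load the stub shaft into the angled drilling jig and lock it

## Task

Load the turned steel stub shaft into the sloping jig: slide the upright keeper blade at the high end of the slope all the way out, towards the robot, then put the shaft into the tilted sleeve, its thinner, shorter end first, until it is fully home on the stop. Then slide the keeper all the way back so that it stands behind the shaft's end, let go, and leave the cartons and the gas strut where they are.

Things in the scene. Friction and masses are not known exactly. Their poses are not given: they have to be found in the camera images.
- shaft_mid (a point): Turned bright steel stub shaft, 145 mm long, about 0.3 kg, lying loose on its thick middle. Point: on its axis at half length (11 mm above the bench while lying), close to its balance point. y axis: along the shaft to its thinner, shorter end. Diameters along y from here: 16 mm from -72 to -32 mm, 22 mm from -32 to +48, 12 mm from +48 to +72. It can roll about its axis.
- shaft_tip (a point): Centre of the end face of the shaft's thin (12 mm) end, on the axis, 72.5 mm from shaft_mid.
- sleeve: Steel sleeve, 34 mm outside, on the jig's 30 degree slope; the jig is fixed, in another place and yaw each time. Origin: on the bore's axis, at the flat stop at the bottom. x: up the slope, out of the bore; y: level, across the slope; z: square to the slope. Bore 25 mm wide, 72 mm deep, flared to 33 mm over the last 6 mm. A seated shaft ends at x = 145 mm.
- sleeve_mouth (a point): Centre of the sleeve's mouth (42 mm outside), on the axis, 72 mm up from the stop; axes as the sleeve's. The sloping plate's surface is 34 mm below the axis (sleeve z = -34 mm), 80 mm wide, from sleeve x = -18 to 182 mm, bare between mouth and keeper.
- keeper (a joint): The keeper's slide, m: 0 = closed (blade centred on the sleeve's axis, at its end stop), growing towards the sleeve's +y side (towards the robot) to 0.080 = fully out. Starts closed or nearly so. Light friction (about 1.5 N); it stays where it is left.
- keeper_grip (a point): Middle of the keeper's aluminium blade, 34 mm above the sleeve's axis (along z); axes as the sleeve's. Blade square to the slope, 30 mm wide along y, 10 mm thick along x (face to the sleeve at sleeve x = 149 mm), top 16 mm above this point, on a 40 mm wide carriage whose top is 50 mm below it. Pinch it across the 30 mm, fingers square to the slope.
- carton_pale: Pale part carton 80 x 55 x 60 mm, bystander; origin under its centre.
- carton_brown: Brown part carton 95 x 62 x 45 mm, bystander; origin under its centre.
- gas_strut: Black gas strut 200 mm long, 19 mm thick, bystander; origin under its middle, long axis y.
- stub_shaft: The same shaft; this origin is on its surface under half length (11 mm off the axis, turning with it); axes as shaft_mid.

How it is judged:
By the outcome, as a careful person would: the job done as asked, in the order asked, and still so for the second after the job is handed in, with the robot touching nothing.
It also fails if it takes over 67 s, if anything falls off the work surface, if the arm or the gripper's body presses on something with over 40 N, if the wrist force passes 120 N, or if a joint passes its speed limit or range.

## Robot

A 6-joint arm with a two-finger parallel gripper is mounted at the origin on a cart in front of the work surface, level with it; the furniture and walls round the work are solid. World frame = base frame: x ahead of the robot, y to its left, z up, the work surface at z = 0. Lengths are in mm, angles in rad, forces in N, time in s.
With the tool pointing down it reaches from about 350 to 775 mm from the base axis. Payload 7.3 kg.
Tool frame: the origin (TCP) lies on the centre line of the jaws, within the pads' length; the fingertips stand 14 mm ahead of it and the grasp point (between the pads) lies 5 mm behind it; z points along the fingers, y is the line along which they close (so a half turn about z gives the same grasp; the last joint's range is limited). The gripper opens to 92 mm and grips with 3 to 60 N. Pads are 19 mm wide; open, the fingers measure 130 mm over their backs; the gripper's body (75 mm by 190 mm) begins 47 mm behind the grasp point.
Start: joints at [1.066, 0.342, 1.524, -0, 1.275, -0.146], TCP at [184.34, 491.592, 240.741] pointing down, gripper open.
Joint ranges: [-2.53, 2.53], [-0.77, 2.02], [0.04, 2.7], [-1, 4.14], [0.28, 2.66], [-3.11, 3.11]. Speed limits (rad/s): [2.57, 2.57, 3.14, 3.14, 3.14, 3.14].

## Interface

Orientations are given as [roll, pitch, yaw] about the fixed x, y, z axes, in that order (R = Rz(yaw) Ry(pitch) Rx(roll)).
In Python, from plant import get_obs, capture, bot, spot_in, trace, pinpoint gives the robot as it stands.
- The arm moves only by the tool play_rows, never from a script. Its argument "rows" is a list of rows, each a list of 2 entries, a list of its own where there are three numbers: the shift along the world's x, y, z in units of 3 cm (1.0 is 3 cm), then the turn, a rotation vector about the world's x, y, z in units of 8 degrees (1.0 is 8 degrees). A call has 1 to 12 rows; each row shifts and turns the commanded pose from where the row before left it; what a row does not reach is not made up. A row lasts 1/8 s, in which the tool goes at most 62.5 mm and 10.7 degrees, less where a joint would pass 70% of its speed; a pose out of reach is approached as far as the arm can. A call with a number of a shift or a turn outside -1 to 1 is refused whole. A call with a gripper value outside its range is refused whole. "hand" is the opening, from -1 (shut) to 1 (fully open), set as the call begins (left out, the last holds). The fingers move at their own pace and stop on an object; the grip force is fixed at half the most. Time passes only in rows, so rows that do not move let the fingers close. It gives the time, the measured TCP pose, the force, the opening and the grip force at its end, in the units of the state.
- get_obs(): the state, without advancing time (a new reading comes with each control period).
- capture(name): name is "scene" or "top" or "wrist"; returns a dict with "frame" (384x512x3 uint8, red, green, blue), "fov_y" (degrees; the focal length in pixels is half the picture's height over the tangent of half this angle, whatever the lens; pixels are square), "cx", "cy" (the principal point, pixels), "rvec" (rotation vector, rad) and "tvec" (3), from world to camera coordinates, as OpenCV has them; the wrist camera has in their place "hand_eye" (4x4, takes a point from camera to tool coordinates, whose origin is the TCP and whose axes are the flange's). Camera axes: x right, y down, z forward; pixel columns grow to the right and rows downward; lengths in mm; the calibration is good to about 2 mm. A picture is of the moment at which its call begins: read the wrist's pose just before it. There is no depth.
- bot.close_job(): hands the job in; it is judged then, once.
Trained networks look in the newest picture that a camera, given by its name, has taken for a name from the list of things; names that differ only in an ending like _2 or _b are one class to them, and where a whole thing is asked for, a point or a joint stands for the part that bears it (a point fixed in the world has none). Each returns a list of dicts, best first, with "p" (0 to 1); they miss things now and then, are a little off and sometimes report something else, mostly with a low value. They report only what shows in the picture. A call takes as long as a camera call.
- spot_in(query, camera): "at" ([row, column] in pixels, amid what is visible of it).
- trace(query, camera): "mask" (384x512 bool, what is visible of it) and "at" ([row, column] in pixels, amid what is visible of it).
- pinpoint(query, camera): "at" ([row, column] in pixels: a listed point, or the origin of a listed thing).
The state is a dict: "time": time; "joint_positions": joint angles; "dq": joint speeds; "tau": joint torques, N m; "tool_pos": TCP position; "tcp_rot": TCP orientation; "contact_force": force on the tool from outside, world axes, zero at the start; "moment": the same for the moment, N m; "grip_width": finger opening in mm; "finger_force": force on a finger pad.
Only numpy, scipy, OpenCV 4.12 (cv2) and the standard library are available. Lean on these libraries where they do the work, as an engineer would, in place of code of your own. Each camera call takes 0.05 s, during which the arm holds its last target. There are 200 camera calls.

## Working session

There is one attempt and no reset: what is moved stays moved. The work goes in short steps, Python scripts to look and compute and a tool call to move; the robot and the scene stay as the last step left them, time stands still between calls to the robot, and variables do not carry over. Pictures are saved under pics/ and viewed, at most 10 in all, crops included, and the job is handed in when it is done.

Besides the shell and the picture viewer there is one more tool, called after ">>>" by a JSON object that holds its "api" and its "payload", one argument or row to a line. play_rows: Moves the arm, as the interface text tells. Shifts and turns lie within -1 to 1; 1 stands for 3 cm of shift or 8 degrees of turn. Its arguments: {"type":"object","properties":{"rows":{"type":"array"},"hand":{"type":"number"}},"required":["rows"]}

```bash
mkdir -p pics; cat > h.py <<'E'
import numpy as np, cv2, json
from scipy.spatial.transform import Rotation as R
from plant import get_obs, capture, bot, spot_in, trace, pinpoint
def cam(name):
    o=get_obs(); c=capture(name); f=192/np.tan(np.radians(c['fov_y'])/2)
    K=np.array([[f,0,c['cx']],[0,f,c['cy']],[0,0,1]])
    if name=='wrist':
        T=np.eye(4); T[:3,:3]=R.from_euler('xyz',o['tcp_rot']).as_matrix(); T[:3,3]=o['tool_pos']
        M=np.linalg.inv(T@np.array(c['hand_eye']))
    else:
        M=np.eye(4); M[:3,:3]=R.from_rotvec(np.ravel(c['rvec'])).as_matrix(); M[:3,3]=np.ravel(c['tvec'])
    return dict(K=K,M=M,P=K@M[:3],img=c['frame'])
def ray(c,at):
    Rm=c['M'][:3,:3]; o=-Rm.T@c['M'][:3,3]
    d=Rm.T@np.linalg.inv(c['K'])@np.array([at[1],at[0],1.]); return o,d/np.linalg.norm(d)
def onz(c,at,z):
    o,d=ray(c,at); return o+d*(z-o[2])/d[2]
def tri(rs):
    A=sum(np.eye(3)-np.outer(d,d) for o,d in rs); b=sum((np.eye(3)-np.outer(d,d))@o for o,d in rs)
    p=np.linalg.solve(A,b); return p,[float(np.linalg.norm(np.cross(p-o,d))) for o,d in rs]
def proj(c,p):
    q=c['P']@np.append(p,1); return q[:2]/q[2]
def save(c,n): cv2.imwrite('pics/'+n,c['img'][:,:,::-1])
E
cat > a.py <<'E'
from h import *
np.set_printoptions(precision=1,suppress=True)
cs={n:cam(n) for n in('scene','top','wrist')}
cv2.imwrite('pics/a.png',cv2.resize(np.vstack([cs['scene']['img'],cs['top']['img']])[:,:,::-1],(400,600)) if 0 else np.vstack([np.hstack([cs['scene']['img'],cs['top']['img']])])[:,:,::-1][:, :])
cv2.imwrite('pics/s.png',cs['scene']['img'][:,:,::-1]); cv2.imwrite('pics/t.png',cs['top']['img'][:,:,::-1]); cv2.imwrite('pics/w.png',cs['wrist']['img'][:,:,::-1])
for q in ('shaft_mid','shaft_tip','sleeve','sleeve_mouth','keeper_grip','carton_pale','carton_brown','gas_strut'):
    rs=[]
    for n in cs:
        r=pinpoint(q,n)
        for x in r[:2]: print(q,n,round(x['p'],2),np.array(x['at']),onz(cs[n],x['at'],11))
        if r and r[0]['p']>.4: rs.append(ray(cs[n],r[0]['at']))
    if len(rs)>1: print('   TRI',*tri(rs))
E
python3 a.py
```

```text
shaft_mid scene 0.54 [251.6 310.8] [ 486.6 -267.6   11. ]
shaft_mid top 0.67 [202.9 329.8] [ 490.4 -265.    11. ]
   TRI [ 490.4 -265.2    7.9] [0.5580811894234552, 0.5580811894235127]
shaft_tip scene 0.53 [263.6 331.2] [ 483.8 -346.6   11. ]
shaft_tip scene 0.5 [224.  231.8] [420.4  14.6  11. ]
shaft_tip top 0.51 [214.5 355.2] [ 456.6 -343.    11. ]
   TRI [ 463.7 -348.7   19.9] [10.911786847598703, 10.911786847598842]
sleeve scene 0.64 [177.8 217.3] [597.5 309.6  11. ]
sleeve top 0.64 [175.8 159.9] [559.9 263.1  11. ]
   TRI [554.2 255.   45.9] [1.719672632073499, 1.7196726320735318]
sleeve_mouth scene 0.64 [161.5 198.7] [638.2 484.1  11. ]
sleeve_mouth scene 0.56 [142.3 187.6] [729.4 690.2  11. ]
sleeve_mouth top 0.86 [175.9 135.5] [557.3 338.6  11. ]
   TRI [533.3 319.6 100.1] [7.2840632003408565, 7.284063200341097]
keeper_grip scene 0.58 [143.5 186.5] [717.5 682.2  11. ]
keeper_grip top 0.48 [177.7 112.6] [549.5 408.9  11. ]
   TRI [514.9 364.2 165. ] [5.326793874879312, 5.326793874879341]
carton_pale scene 0.78 [221.5 229.2] [424.3  32.4  11. ]
carton_pale top 0.91 [219.1 235. ] [431.8  25.4  11. ]
   TRI [427.5  28.3  12.3] [5.050729997102807, 5.050729997102765]
carton_brown scene 0.64 [237.9 335. ] [ 592.9 -273.4   11. ]
carton_brown scene 0.47 [255.2 309.6] [ 470.7 -276.9   11. ]
carton_brown top 0.97 [168.8 336.9] [ 598.8 -287.5   11. ]
   TRI [ 592.2 -281.7   17.5] [6.585464287697614, 6.58546428769756]
gas_strut scene 0.53 [271.5 363.9] [ 519.6 -432.9   11. ]
gas_strut top 0.68 [190.2 380.4] [ 534.8 -422.3   11. ]
   TRI [ 535.9 -424.8   -2.1] [1.8287961512694313, 1.8287961512693207]
```

View pics/s.png

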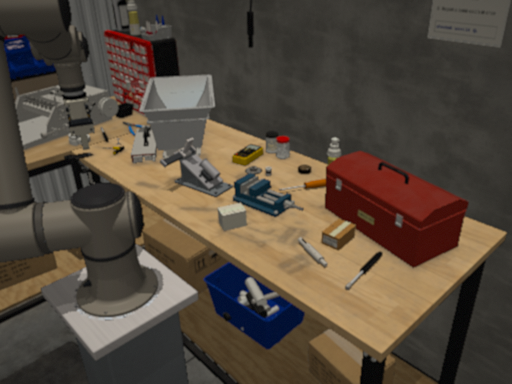

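View pics/t.png

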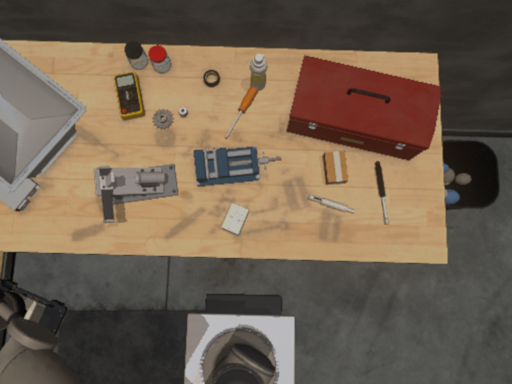

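The scene view shows the jig near (200,170) in the scene camera and around (135,182) from the top. The shaft is at about (331,204) in the top view, with the strut and brown carton nearby. Next I fit the jig pose with the known geometry.

```bash
cat > fit.py <<'E'
from h import *
from scipy.optimize import least_squares
def jigR(yaw):
    xs=np.array([np.cos(yaw)*.8660254,np.sin(yaw)*.8660254,.5]); 
    ys=np.array([-np.sin(yaw),np.cos(yaw),0]); return np.c_[xs,ys,np.cross(xs,ys)]
def pts(p):
    Rm=jigR(p[3]); L={'sleeve':[0,0,0],'sleeve_mouth':[72,0,0],'keeper_grip':[154,p[4],34]}
    return {k:np.array(p[:3])+Rm@v for k,v in L.items()}
def fitjig(obs,x0,kmax=84):  # obs: list (cam,name,at,weight)
    def f(p):
        P=pts(p); r=[]
        for c,n,at,w in obs: r+=list((proj(c,P[n])-np.array(at)[::-1])*w)
        return np.array(r)
    return least_squares(f,x0,loss='soft_l1',bounds=([0,-800,0,-7,-5],[900,800,300,7,kmax]))
E
cat > b.py <<'E'
from fit import *
np.set_printoptions(precision=2,suppress=True)
obs=[]
for n in('scene','top'):
    c=cam(n)
    for q in('sleeve','sleeve_mouth','keeper_grip'):
        for x in pinpoint(q,n)[:1]: obs.append((c,q,x['at'],1))
    for q in ('stub_shaft','keeper'):
        for t in trace(q,n)[:1]:
            ys,xs=np.nonzero(t['mask']); m=np.c_[xs,ys].astype(np.float32); print(n,q,round(t['p'],2),len(m),t['at'])
            if len(m)>5:
                box=cv2.minAreaRect(m); v=cv2.fitLine(m,cv2.DIST_L2,0,.01,.01).ravel(); s=(m-v[2:])@v[:2]
                for k in(s.min(),s.max()): e=v[2:]+k*v[:2]; print('  end',e,onz(c,e[::-1],11))
    for x in pinpoint('shaft_mid',n)[:2]+pinpoint('shaft_tip',n)[:2]: print(n,x['p'],x['at'])
for km in (1,84):
    s=fitjig(obs,[550,255,46,1.7,0.5],km); print(s.x,s.cost,s.fun); print(pts(s.x))
c=cam('wrist'); save(c,'w1.png'); print(capture('wrist')['hand_eye'],c['K'])
E
python3 b.py
```

```text
scene stub_shaft 0.51 271 [251.2, 312.2]
  end [298.7  237.29] [ 516.82 -191.8    11.  ]
  end [326.46 264.55] [ 470.94 -339.89   11.  ]
scene keeper 0.56 134 [148.4, 187.5]
  end [183.03 156.01] [625.08 578.38  11.  ]
  end [191.1 137.6] [774.71 725.38  11.  ]
scene 0.75 [272.4, 363.3]
scene 0.68 [251.1, 311.5]
scene 0.59 [238.5, 338.7]
scene 0.49 [263.1, 327.9]
top stub_shaft 0.52 282 [204.9, 333.8]
  end [309.16 196.52] [ 508.41 -201.17   11.  ]
  end [354.1  211.72] [ 465.16 -339.72   11.  ]
top keeper 0.61 226 [181.5, 106.4]
  end [ 99.99 189.77] [510.43 444.51  11.  ]
  end [113.11 172.86] [564.86 408.63  11.  ]
top 0.51 [202.1, 328.2]
top 0.64 [210.9, 351.3]
top 0.45 [203.3, 329.5]
[541.19 251.94  55.22   1.68   1.  ] 11.10207429235182 [ 0.74 -1.69 -0.97  2.19 -0.47  0.2   1.5  -0.12  0.47  1.15 -4.08 -4.23]
{'sleeve': array([541.19, 251.94,  55.22]), 'sleeve_mouth': array([534.53, 313.93,  91.22]), 'keeper_grip': array([527.77, 367.53, 161.67])}
[539.8  250.91  57.77   1.61  17.28] 8.866947547580683 [ 0.57 -2.1  -0.3   1.39 -2.52  0.37  1.65  0.18  0.57  0.03 -4.28 -0.93]
{'sleeve': array([539.8 , 250.91,  57.77]), 'sleeve_mouth': array([537.35, 313.22,  93.77]), 'keeper_grip': array([517.96, 366.51, 164.22])}
[[  -0.     -0.95   -0.3    81.97]
 [   1.     -0.     -0.      1.03]
 [  -0.     -0.3     0.95 -143.33]
 [   0.      0.      0.      1.  ]] [[335.84   0.   252.09]
 [  0.   335.84 191.51]
 [  0.     0.     1.  ]]
```

```bash
cat > mv.py <<'E'
from fit import *
def plan(pos,Rt):
    """total shift in units and rotvec in units from current measured pose"""
    o=get_obs(); Rc=R.from_euler('xyz',o['tcp_rot'])
    d=(np.array(pos)-o['tool_pos'])/30; w=np.degrees((R.from_matrix(Rt)*Rc.inv()).as_rotvec())/8
    print('shift',np.round(d,2),'turn',np.round(w,2),'t',round(o['time'],2))
def toolR(yaw,flip=1):
    J=jigR(yaw); return np.c_[-flip*J[:,0],flip*J[:,1],-J[:,2]]
E
python3 - <<'E'
from mv import *
o=get_obs(); print(R.from_euler('xyz',o['tcp_rot']).as_matrix().round(2),o['contact_force'],o['grip_width'])
J=jigR(1.65)
p=np.array([523,367,163])+J[:,2]*110
for f in(1,-1): print(p); plan(p,toolR(1.65,f))
E
```

```text
[[-0.94  0.35  0.  ]
 [ 0.35  0.94  0.  ]
 [-0.    0.   -1.  ]] [-0.40387642 -0.62701807 -0.00964623] 91.92468750760254
[527.35164888 312.17242344 258.262794  ]
shift [11.43 -5.98  0.58] turn [ 2.68 -3.55 14.01] t 2.25
[527.35164888 312.17242344 258.262794  ]
shift [11.43 -5.98  0.58] turn [ 3.16  2.38 -7.92] t 2.25
```

View pics/w1.png

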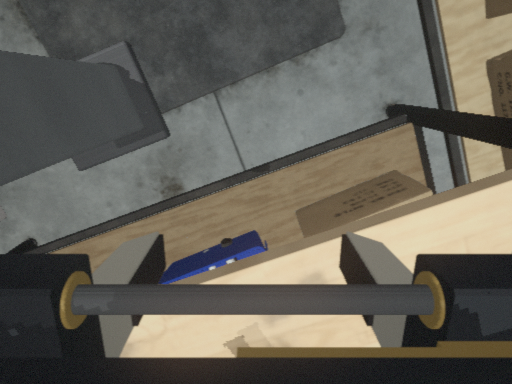

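>>> {"api": "play_rows", "payload": {
  "rows": [
    [[0.95,-0.5,0.15],[0.263,0.198,-0.66]],
    [[0.95,-0.5,0.15],[0.263,0.198,-0.66]],
    [[0.95,-0.5,0.15],[0.263,0.198,-0.66]],
    [[0.95,-0.5,0.15],[0.263,0.198,-0.66]],
    [[0.95,-0.5,0.05],[0.263,0.198,-0.66]],
    [[0.95,-0.5,0.05],[0.263,0.198,-0.66]],
    [[0.95,-0.5,0],[0.263,0.198,-0.66]],
    [[0.95,-0.5,0],[0.263,0.198,-0.66]],
    [[0.95,-0.5,0],[0.263,0.198,-0.66]],
    [[0.95,-0.5,0],[0.263,0.198,-0.66]],
    [[0.95,-0.5,0],[0.263,0.198,-0.66]],
    [[0.98,-0.5,0],[0.263,0.198,-0.66]]
  ],
  "hand": 1
}}

```text
time: 3.75
tool_pos: [528.2, 310.9, 261.7]
tcp_rot: [-3.141, -0.524, 1.646]
contact_force: [0.0, -0.2, -0.4]
grip_width: 91.4
finger_force: 0.0
```

```bash
cat > c.py <<'E'
from mv import *
import sys,pickle
np.set_printoptions(precision=2,suppress=True)
fn=sys.argv[1]; x0=eval(sys.argv[2]); names=sys.argv[3].split(',')
obs=[]
for n in names:
    c=cam(n)
    if n=='wrist': save(c,fn)
    for q in('sleeve','sleeve_mouth','keeper_grip'):
        r=pinpoint(q,n)
        print(n,q,[(round(x['p'],2),np.array(x['at'])) for x in r[:2]])
        if r and r[0]['p']>.4: obs.append((c,q,r[0]['at'],1 if n!='wrist' else .35))
pickle.dump(obs,open('obs_'+fn+'.pkl','wb'))
s=fitjig(obs,x0); print(s.x,s.cost,s.fun); print(pts(s.x)); print(get_obs()['tool_pos'])
E
python3 c.py w2.png '[541,252,56,1.65,5]' wrist,scene,top
```

```text
wrist sleeve [(0.9, array([321.7, 265. ]))]
wrist sleeve_mouth [(0.74, array([261.3, 260.8]))]
wrist keeper_grip [(0.62, array([190.9, 249.2]))]
scene sleeve [(0.91, array([176.1, 216.5]))]
scene sleeve_mouth [(0.78, array([163. , 199.3])), (0.26, array([249.9, 311.1]))]
scene keeper_grip [(0.61, array([141.7, 189.6]))]
top sleeve [(0.94, array([176.5, 161.7])), (0.64, array([203.4, 332.5]))]
top sleeve_mouth [(0.65, array([178.1, 137.7])), (0.27, array([176.2, 113.5]))]
top keeper_grip [(0.47, array([176.9, 111.6]))]
[548.1  252.8   57.36   1.78   0.93] 5.842884528203792 [ 0.26  0.68 -0.97  0.45 -0.06  1.07 -0.78 -0.28  2.83  0.23 -0.2   1.21
 -1.57  0.07 -1.14 -0.29 -0.65 -0.46]
{'sleeve': array([548.1 , 252.8 ,  57.36]), 'sleeve_mouth': array([535.1 , 313.78,  93.36]), 'keeper_grip': array([522.94, 366.41, 163.81])}
[526.83 312.08 261.98]
```

View pics/w2.png

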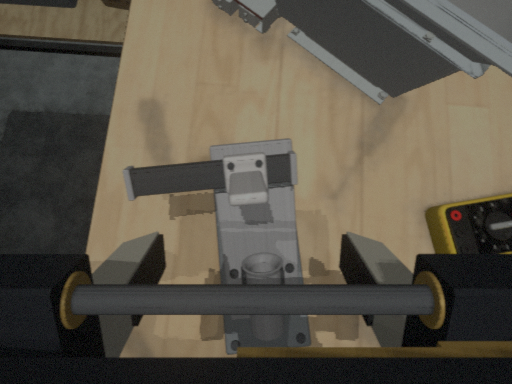

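The wrist view shows the plate corners at about (211,147), (291,140), (310,346) and (226,352). The mouth is at about (263,265) and the blade top at (247,190), closed. I add the corners to the fit.

```bash
cat > d.py <<'E'
from mv import *
import pickle
np.set_printoptions(precision=2,suppress=True)
obs=pickle.load(open('obs_w2.png.pkl','rb')); cw=obs[0][0]
g=cv2.cvtColor(cw['img'],cv2.COLOR_RGB2GRAY)
cor=np.array([[211,147],[291,140],[310,346],[226,352]],np.float32).reshape(-1,1,2)
L=np.array([[182,40,-34],[182,-40,-34],[-18,-40,-34],[-18,40,-34.]])
c2=cv2.cornerSubPix(g,cor.copy(),(5,5),(-1,-1),(3,30,.01)).reshape(-1,2); print(c2)
def f(p,verb=0):
    P=pts(p);J=jigR(p[3]); r=[(proj(c,P[n])-np.array(at)[::-1])*w for c,n,at,w in obs]
    r+=[(proj(cw,p[:3]+J@l)-q)*.5 for l,q in zip(L,c2)]
    return np.ravel(r)
s=least_squares(f,[548,253,57,1.75,1],loss='soft_l1'); print(s.x,s.cost); print(s.fun.reshape(-1,2)); print(pts(s.x))
J=jigR(s.x[3]); P=pts(s.x)['keeper_grip']
im=cw['img'].copy()
plan(P+J[:,2]*60,toolR(s.x[3],-1)); plan(P+J[:,2]*3,toolR(s.x[3],-1))
E
python3 d.py
```

```text
[[209.65 145.4 ]
 [290.64 138.13]
 [310.   346.  ]
 [228.3  356.83]]
[547.45 251.36  60.8    1.73   5.99] 44.62494310218591
[[  0.06   1.38]
 [ -0.17   0.84]
 [ -0.24   1.26]
 [ -0.73  -0.94]
 [  3.38  -0.71]
 [ -0.16   0.46]
 [ -1.33   0.07]
 [ -1.06  -1.27]
 [ -0.59  -0.61]
 [ -0.64   1.19]
 [  0.43   1.34]
 [ -5.69 -15.45]
 [  0.24 -17.6 ]]
{'sleeve': array([547.45, 251.36,  60.8 ]), 'sleeve_mouth': array([537.33, 312.89,  96.8 ]), 'keeper_grip': array([522.66, 365.21, 167.25])}
shift [ 0.02  0.78 -1.43] turn [0.   0.   0.59] t 4.35
shift [-0.13  1.72 -3.07] turn [0.   0.   0.59] t 4.35
```

```bash
python3 - <<'E'
s=open('d.py').read()
s=s.replace("r+=[(proj(cw,p[:3]+J@l)-q)*.5 for l,q in zip(L,c2)]","""r+=[(proj(cw,p[:3]+J@l)-q)*.5 for l,q in zip(L[:2],c2)]
    for i,j,q in((0,3,(219,250)),(1,2,(302,262)),(0,3,(222.5,300))):
        a=proj(cw,p[:3]+J@L[i]);b=proj(cw,p[:3]+J@L[j]);t=(q[1]-a[1])/(b[1]-a[1]);r.append([(a[0]+t*(b[0]-a[0])-q[0])*.5,0])""")
open('d.py','w').write(s)
E
cat >> d.py <<'E'
for i in range(4): cv2.circle(im,tuple(int(v) for v in proj(cw,s.x[:3]+J@L[i])),3,(255,0,0),1)
for a,b in((0,3),(1,2)): cv2.line(im,*[tuple(int(v) for v in proj(cw,s.x[:3]+J@L[i])) for i in(a,b)],(0,255,0),1)
for v in pts(s.x).values(): cv2.circle(im,tuple(int(u) for u in proj(cw,v)),2,(255,0,255),-1)
for xx,rr in((72,16.5),(0,0)):
    for t in np.arange(0,6.3,.2): cv2.circle(im,tuple(int(u) for u in proj(cw,s.x[:3]+J@[xx,rr*np.cos(t),rr*np.sin(t)])),0,(255,255,0),-1)
cv2.imwrite('pics/ov.png',cv2.resize(im[110:360,150:400],(750,600),interpolation=2)[:,:,::-1])
E
python3 d.py
```

```text
[[209.65 145.4 ]
 [290.64 138.13]
 [310.   346.  ]
 [228.3  356.83]]
[546.31 253.15  58.84   1.73   5.31] 10.781816960838317
[[-0.31  0.59]
 [-0.43  0.14]
 [-0.1   0.57]
 [-1.24 -0.51]
 [ 2.95 -0.32]
 [-0.4   0.79]
 [-1.83  0.56]
 [-1.56 -0.88]
 [-1.11 -0.53]
 [-0.53  0.47]
 [ 0.26  0.85]
 [ 0.62  0.  ]
 [-3.19  0.  ]
 [ 1.68  0.  ]]
{'sleeve': array([546.31, 253.15,  58.84]), 'sleeve_mouth': array([536.52, 314.73,  94.84]), 'keeper_grip': array([522.79, 367.24, 165.29])}
shift [ 0.02  0.85 -1.49] turn [0.   0.   0.56] t 4.35
shift [-0.13  1.79 -3.14] turn [0.   0.   0.56] t 4.35
```

View pics/ov.png

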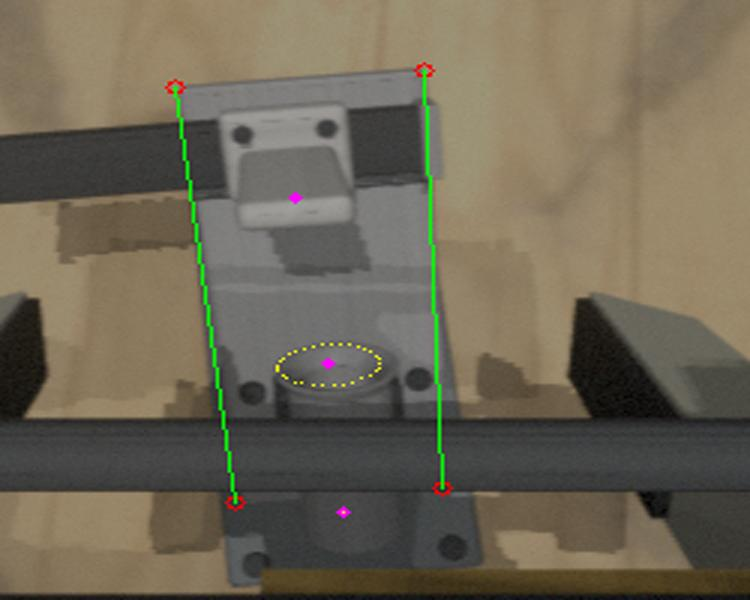

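The lower edges belong to the wider base plate, so I drop those constraints and use the top plate corners and the mouth rim centre instead.

```bash
sed -i 's/for i,j,q in((0,3.*/for i,j,q in ():/; s/^c2=.*/c2=cor.reshape(-1,2); c2[0]=(209,146); c2[1]=(291.3,139); obs.append((cw,"sleeve_mouth",(262.5,262),.8))/' d.py
python3 d.py; python3 - <<'E'
from h import *
E
```

```text
[548.12 253.03  57.91   1.74   6.13] 7.382276317266619
[[ 0.28  0.62]
 [ 0.03  0.25]
 [-0.08  0.85]
 [-0.83 -0.44]
 [ 3.28 -0.18]
 [-0.29  1.05]
 [-1.69  0.03]
 [-1.38 -1.25]
 [-0.85 -0.49]
 [-0.89 -0.4 ]
 [ 0.06  0.68]
 [ 0.07  0.62]]
{'sleeve': array([548.12, 253.03,  57.91]), 'sleeve_mouth': array([537.83, 314.53,  93.91]), 'keeper_grip': array([522.88, 366.8 , 164.35])}
shift [ 0.03  0.84 -1.52] turn [0.   0.   0.61] t 4.35
shift [-0.12  1.77 -3.17] turn [0.   0.   0.61] t 4.35
```

View pics/ov.png

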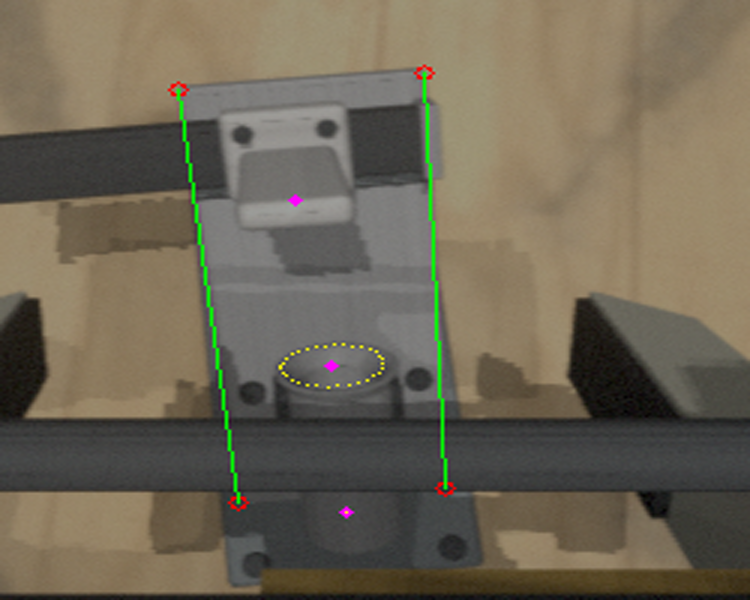

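>>> {"api": "play_rows", "payload": {
  "rows": [
    [[0.03,0.42,-0.76],[0,0,0.3]],
    [[0,0.42,-0.76],[0,0,0.3]],
    [[-0.05,0.31,-0.55],[0,0,0]],
    [[-0.05,0.31,-0.55],[0,0,0]],
    [[-0.05,0.31,-0.55],[0,0,0]],
    [[0,0,0],[0,0,0]]
  ]
}}

```text
time: 5.1
tool_pos: [522.6, 365.1, 165.2]
tcp_rot: [-3.139, -0.523, 1.733]
contact_force: [0.2, 0.3, -0.3]
grip_width: 92.4
finger_force: 0.0
```

>>> {"api": "play_rows", "payload": {
  "rows": [
    [[0,0,0],[0,0,0]],
    [[0,0,0],[0,0,0]],
    [[0,0,0],[0,0,0]],
    [[0,0,0],[0,0,0]]
  ],
  "hand": -1
}}

```text
time: 5.6
tool_pos: [523.8, 364.5, 167.0]
tcp_rot: [3.141, -0.523, 1.734]
contact_force: [0.3, 0.3, -1.7]
grip_width: 56.9
finger_force: 0.0
```

```bash
python3 - <<'E'
from mv import *
o=get_obs();print(o['tool_pos'],o['contact_force'],o['grip_width'],o['finger_force'],o['time'])
print(jigR(1.74))
E
```

```text
[523.8373764  364.54307128 166.95739117] [ 0.31829063  0.33182241 -1.66117225] 56.85683210929667 0.0 5.6
[[-0.14583647 -0.98571918  0.08419872]
 [ 0.85365785 -0.16839745 -0.49285959]
 [ 0.5         0.          0.8660254 ]]
```

>>> {"api": "play_rows", "payload": {
  "rows": [
    [[0,0,0],[0,0,0]],
    [[0,0,0],[0,0,0]],
    [[0,0,0],[0,0,0]],
    [[0,0,0],[0,0,0]],
    [[0,0,0],[0,0,0]]
  ]
}}

```text
time: 6.22
tool_pos: [523.4, 364.7, 166.6]
tcp_rot: [-3.141, -0.523, 1.734]
contact_force: [-1.6, -1.2, 1.7]
grip_width: 29.7
finger_force: 30.0
```

>>> {"api": "play_rows", "payload": {
  "rows": [
    [[-0.4,-0.068,0],[0,0,0]],
    [[-0.6,-0.102,0],[0,0,0]],
    [[-0.6,-0.102,0],[0,0,0]],
    [[-0.5,-0.085,0],[0,0,0]],
    [[-0.2,-0.034,0],[0,0,0]],
    [[0,0,0],[0,0,0]]
  ]
}}

```text
time: 6.98
tool_pos: [454.1, 352.4, 166.6]
tcp_rot: [-3.141, -0.522, 1.734]
contact_force: [-1.1, -5.2, 1.7]
grip_width: 30.0
finger_force: 30.0
```

>>> {"api": "play_rows", "payload": {
  "rows": [
    [[-0.1,-0.017,0],[0,0,0]],
    [[-0.1,-0.017,0],[0,0,0]],
    [[0,0,0],[0,0,0]]
  ]
}}

```text
time: 7.35
tool_pos: [448.9, 351.5, 166.6]
tcp_rot: [3.141, -0.522, 1.734]
contact_force: [0.8, -5.8, 1.9]
grip_width: 30.0
finger_force: 30.0
```

>>> {"api": "play_rows", "payload": {
  "rows": [
    [[-0.1,-0.022,0],[0,0,0]],
    [[-0.05,-0.011,0],[0,0,0]],
    [[0,0,0],[0,0,0]]
  ]
}}

```text
time: 7.72
tool_pos: [448.6, 351.3, 166.7]
tcp_rot: [3.132, -0.523, 1.733]
contact_force: [17.1, 5.5, -10.1]
grip_width: 29.9
finger_force: 30.1
```

>>> {"api": "play_rows", "payload": {
  "rows": [
    [[-0.07,-0.014,0],[0,0,0]],
    [[0,0,0],[0,0,0]]
  ]
}}

```text
time: 7.98
tool_pos: [448.5, 351.3, 166.7]
tcp_rot: [3.128, -0.523, 1.733]
contact_force: [23.4, 10.1, -15.9]
grip_width: 29.7
finger_force: 30.1
```

>>> {"api": "play_rows", "payload": {
  "rows": [
    [[0.12,0.02,0],[0,0,0]],
    [[0,0,0],[0,0,0]],
    [[0,0,0],[0,0,0]],
    [[0,0,0],[0,0,0]]
  ],
  "hand": 0.2
}}

```text
time: 8.48
tool_pos: [445.3, 351.2, 166.8]
tcp_rot: [3.142, -0.523, 1.734]
contact_force: [-1.1, -0.1, 0.4]
grip_width: 54.9
finger_force: 0.0
```

```bash
cat >> mv.py <<'E'
def downR(a): # tool x along horizontal yaw a, z down
    x=np.array([np.cos(a),np.sin(a),0]); z=np.array([0,0,-1.]); return np.c_[x,np.cross(z,x),z]
E
python3 - <<'E'
from mv import *
o=get_obs();print(o['tool_pos'],o['contact_force'],o['grip_width'])
J=jigR(1.745); p=o['tool_pos']+90*J[:,2]; print(p)
plan([496,-247,200],downR(np.radians(72.7)))
E
```

```text
[445.27450439 351.22494014 166.76387304] [-1.06580154 -0.13431007  0.4145325 ] 54.90769455424082
[453.07408072 306.90602082 244.70615904]
shift [  1.69 -19.94   1.11] turn [-3.77  0.26 -3.25] t 8.47
```

>>> {"api": "play_rows", "payload": {
  "rows": [
    [[0.087,-0.49,0.866],[0,0,0]],
    [[0.087,-0.49,0.866],[0,0,0]],
    [[0.087,-0.5,0.866],[0,0,0]],
    [[0.08,-0.97,0],[-0.4,0.03,-0.33]],
    [[0.08,-0.97,0],[-0.4,0.03,-0.33]],
    [[0.08,-0.97,0],[-0.4,0.03,-0.33]],
    [[0.08,-0.97,0],[-0.4,0.03,-0.33]],
    [[0.08,-0.97,0],[-0.4,0.03,-0.33]],
    [[0.08,-0.97,0],[-0.4,0.03,-0.33]],
    [[0.08,-0.97,0],[-0.4,0.03,-0.33]],
    [[0.08,-0.97,0],[-0.4,0.03,-0.33]],
    [[0.08,-0.97,0],[-0.4,0.02,-0.33]]
  ],
  "hand": 0.2
}}

```text
time: 9.98
tool_pos: [474.9, 44.0, 244.8]
tcp_rot: [-3.131, -0.022, 1.305]
contact_force: [-0.1, 0.1, -1.2]
grip_width: 55.1
finger_force: 0.0
```

>>> {"api": "play_rows", "payload": {
  "rows": [
    [[0.08,-0.97,0],[-0.17,0,-0.28]],
    [[0.08,-0.97,0],[0,0,0]],
    [[0.08,-0.97,0],[0,0,0]],
    [[0.08,-0.97,0],[0,0,0]],
    [[0.08,-0.97,-0.2],[0,0,0]],
    [[0.08,-0.97,-0.2],[0,0,0]],
    [[0.08,-0.97,-0.2],[0,0,0]],
    [[0.08,-0.97,-0.3],[0,0,0]],
    [[0.08,-0.97,-0.3],[0,0,0]],
    [[0,-0.9,-0.3],[0,0,0]],
    [[0,0,0],[0,0,0]]
  ]
}}

```text
time: 11.35
tool_pos: [496.1, -245.1, 198.7]
tcp_rot: [-3.136, -0.001, 1.265]
contact_force: [0.4, 0.7, 0.6]
grip_width: 55.0
finger_force: 0.0
```

```bash
cat > e.py <<'E'
from mv import *
import sys
np.set_printoptions(precision=2,suppress=True)
c=cam('wrist'); save(c,sys.argv[1]); print(get_obs()['tool_pos'],get_obs()['tcp_rot'])
for q in('shaft_mid','shaft_tip'):
    for x in pinpoint(q,'wrist')[:2]: print(q,round(x['p'],2),np.array(x['at']),onz(c,x['at'],11))
for t in trace('stub_shaft','wrist')[:1]:
    ys,xs=np.nonzero(t['mask']); m=np.c_[xs,ys].astype(np.float32); print(round(t['p'],2),len(m))
    v=cv2.fitLine(m,cv2.DIST_HUBER,0,.01,.01).ravel(); s=(m-v[2:])@v[:2]
    E=[onz(c,(v[2:]+k*v[:2])[::-1],11) for k in(s.min(),s.max())]; print(E,np.linalg.norm(E[0]-E[1]),np.degrees(np.arctan2(*(E[0]-E[1])[[1,0]])))
E
python3 e.py w3.png
```

```text
[ 496.29 -244.15  199.24] [-3.14 -0.    1.27]
shaft_mid 0.62 [192.5 254.5] [ 491.45 -267.58   11.  ]
shaft_tip 0.78 [256.  255.6] [ 470.57 -338.09   11.  ]
0.73 2450
[array([ 512.56, -198.85,   11.  ]), array([ 468.56, -338.76,   11.  ])] 146.66353201277792 72.54422156984388
```

View pics/w3.png

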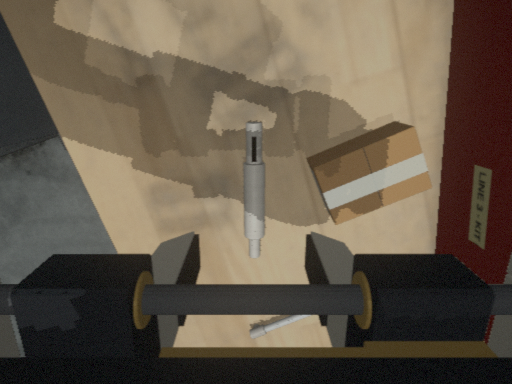

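>>> {"api": "play_rows", "payload": {
  "rows": [
    [[0.03,-0.2,-0.8],[0,0,0]],
    [[0,0,-1],[0,0,0]],
    [[0,0,-1],[0,0,0]],
    [[0,0,-1],[0,0,0]],
    [[0,0,-1],[0,0,0]],
    [[0,0,-0.8],[0,0,0]],
    [[0,0,-0.4],[0,0,0]],
    [[0,0,0],[0,0,0]]
  ],
  "hand": -0.13
}}

```text
time: 12.55
tool_pos: [497.6, -249.5, 19.5]
tcp_rot: [-3.137, -0.001, 1.268]
contact_force: [0.7, 0.7, 0.4]
grip_width: 40.0
finger_force: 0.0
```

```bash
python3 - <<'E'
from mv import *
o=get_obs();print(o['tool_pos'],o['contact_force'],o['grip_width'])
c=cam('wrist')
for q in('shaft_mid','shaft_tip'):
    for x in pinpoint(q,'wrist')[:2]: print(q,round(x['p'],2),np.array(x['at']),onz(c,x['at'],11))
E
```

```text
[ 497.5855628  -249.50789221   19.46829474] [0.69406825 0.70817612 0.42554891] 40.036969913978346
shaft_mid 0.59 [292.4 247.4] [ 490.0572809  -268.33120914   11.        ]
```

>>> {"api": "play_rows", "payload": {
  "rows": [
    [[0,-0.02,-0.09],[0,0,0]],
    [[0,0,0],[0,0,0]]
  ]
}}

```text
time: 12.95
tool_pos: [497.6, -250.8, 17.1]
tcp_rot: [-3.138, -0.0, 1.267]
contact_force: [-0.2, -0.7, -0.7]
grip_width: 39.5
finger_force: 0.0
```

>>> {"api": "play_rows", "payload": {
  "rows": [
    [[0,0,0],[0,0,0]],
    [[0,0,0],[0,0,0]],
    [[0,0,0],[0,0,0]],
    [[0,0,0],[0,0,0]],
    [[0,0,0],[0,0,0]]
  ],
  "hand": -1
}}

```text
time: 13.58
tool_pos: [497.3, -250.6, 16.9]
tcp_rot: [-3.137, -0.0, 1.268]
contact_force: [-2.1, 0.0, 2.1]
grip_width: 21.0
finger_force: 30.0
```

>>> {"api": "play_rows", "payload": {
  "rows": [
    [[0,0,0.3],[0,0,0]],
    [[0,0,0.8],[0,0,0]],
    [[0,0,1],[0,0,0]],
    [[0,0,1],[0,0,0]],
    [[0,0,0.5],[0,0,0]],
    [[0,0,0],[0,0,0]]
  ]
}}

```text
time: 14.32
tool_pos: [498.0, -250.9, 125.6]
tcp_rot: [-3.139, 0.0, 1.268]
contact_force: [-1.1, 0.0, -3.8]
grip_width: 21.1
finger_force: 30.0
```

```bash
python3 - <<'E'
from mv import *
np.set_printoptions(precision=2,suppress=True)
o=get_obs();print(o['tool_pos'],o['contact_force'],o['moment'],o['grip_width'])
rs={}
for n in('wrist','scene','top'):
    c=cam(n)
    if n=='wrist': save(c,'w4.png')
    for q in('shaft_mid','shaft_tip'):
        for x in pinpoint(q,n)[:1]:
            print(n,q,round(x['p'],2),np.array(x['at'])); rs.setdefault(q,[]).append(ray(c,x['at']))
T=R.from_euler('xyz',o['tcp_rot']).as_matrix()
for q in rs:
    if len(rs[q])>1:
        p,e=tri(rs[q]); print(q,p,e,'tool',T.T@(p-o['tool_pos']))
E
```

```text
[ 497.97 -250.91  125.61] [-1.1   0.05 -3.78] [ 0.01  0.07 -0.03] 21.07686055259721
wrist shaft_mid 0.91 [291.  250.7]
scene shaft_mid 0.69 [220.8 311.7]
scene shaft_tip 0.6 [230.7 330.3]
top shaft_tip 0.44 [207.6 360.6]
shaft_mid [ 490.44 -267.12  117.26] [2.844060323224473, 2.844060323224491] tool [-17.71  -2.33   8.36]
shaft_tip [ 468.49 -338.21  123.48] [8.347761639721513, 8.34776163972152] tool [-92.12  -2.07   2.16]
```

```bash
cat > g.py <<'E'
from mv import *
import pickle,sys
np.set_printoptions(precision=2,suppress=True)
def solve(extra=[],verb=0):
    obs=pickle.load(open('obs_w2.png.pkl','rb')); cw=obs[0][0]; obs.append((cw,'sleeve_mouth',(262.5,262.3),.5))
    obs=[o for o in obs if o[1]!='keeper_grip' or o[0] is cw]+extra
    y=1.745; J=jigR(y); L=J[:,1]@[448.7,351.35,0]-80
    c2=[([182,40,-34],(209,146)),([182,-40,-34],(291.3,139))]
    def f(p):
        p=np.r_[p[:3],y,p[3]]; P=pts(p)
        r=[(proj(c,P[n])-np.array(at)[::-1])*w for c,n,at,w in obs]+[(proj(cw,p[:3]+J@l)-q)*.3 for l,q in c2]
        return np.r_[np.ravel(r),(J[:,1]@p[:3]-L)/.7]
    s=least_squares(f,[548,253,58,5],loss='soft_l1')
    if verb: print('res',s.fun[:-1].reshape(-1,2),'lat',s.fun[-1]*.7)
    print('sleeve',s.x); return s.x[:3],J
def tcp(S,J,mid,up=0): return S+J[:,0]*(mid+18.5)+J[:,2]*(5.9+up)
if __name__=='__main__':
    S,J=solve(verb=1)
    p=tcp(S,J,171,90); print(p); plan(p,toolR(1.745,-1))
E
python3 g.py
```

```text
res [[ 0.08  0.48]
 [-0.37  0.19]
 [ 0.06  0.84]
 [-0.96 -0.14]
 [ 3.06  0.16]
 [-1.69  0.29]
 [-1.35 -0.81]
 [-1.28 -0.33]
 [-0.54  0.59]
 [-0.64  0.37]] lat -0.3347878697238684
sleeve [547.54 253.22  56.84   4.27]
[527.41 367.62 234.64]
shift [ 1.   20.61  3.68] turn [ 3.77 -0.28  3.33] t 14.78
```

>>> {"api": "play_rows", "payload": {
  "rows": [
    [[0,0.4,0.9],[0,0,0]],
    [[0,0.8,0.9],[0,0,0]],
    [[0.06,0.97,0.9],[0,0,0]],
    [[0.06,0.97,0.9],[0,0,0]],
    [[0.06,0.97,0.3],[0,0,0]],
    [[0.06,0.97,0],[0,0,0]],
    [[0.06,0.97,0],[0,0,0]],
    [[0.06,0.97,0],[0,0,0]],
    [[0.06,0.97,0],[0.29,-0.022,0.256]],
    [[0.06,0.97,0],[0.29,-0.022,0.256]],
    [[0.06,0.97,0],[0.29,-0.022,0.256]],
    [[0.06,0.97,0],[0.29,-0.022,0.256]]
  ]
}}

```text
time: 16.27
tool_pos: [515.5, 77.2, 241.8]
tcp_rot: [-3.112, -0.162, 1.41]
contact_force: [0.7, 0.6, -3.3]
grip_width: 21.1
finger_force: 30.0
```

>>> {"api": "play_rows", "payload": {
  "rows": [
    [[0.06,0.97,0],[0.29,-0.022,0.256]],
    [[0.06,0.97,0],[0.29,-0.022,0.256]],
    [[0.06,0.97,0],[0.29,-0.022,0.256]],
    [[0.06,0.97,0],[0.29,-0.022,0.256]],
    [[0.06,0.97,0],[0.29,-0.022,0.256]],
    [[0.06,0.97,0],[0.29,-0.022,0.256]],
    [[0.06,0.97,0],[0.29,-0.022,0.256]],
    [[0.06,0.97,0],[0.29,-0.022,0.256]],
    [[0,0.97,0],[0.29,-0.022,0.256]],
    [[0,0.97,0],[0,0,0]],
    [[0,0,0],[0,0,0]],
    [[0,0,0],[0,0,0]]
  ]
}}

```text
time: 17.77
tool_pos: [529.9, 366.9, 241.5]
tcp_rot: [3.14, -0.523, 1.745]
contact_force: [0.2, -0.1, -3.4]
grip_width: 21.2
finger_force: 30.0
```

```bash
cat > k.py <<'E'
from g import *
o=get_obs();print(o['tool_pos'],o['grip_width'],o['time'])
ex=[]; rs={}
for n in('wrist','scene','top'):
    c=cam(n)
    if n=='wrist': save(c,'w5.png')
    for q in('sleeve_mouth','shaft_mid','shaft_tip'):
        for x in pinpoint(q,n)[:1]:
            print(n,q,round(x['p'],2),np.array(x['at']))
            if q=='sleeve_mouth': 
                if n=='wrist' and x['p']>.5: ex.append((c,q,x['at'],.35))
            elif n!='wrist': rs.setdefault(q,[]).append(ray(c,x['at']))
T=R.from_euler('xyz',o['tcp_rot']).as_matrix()
for q in rs:
    if len(rs[q])>1:
        p,e=tri(rs[q]); print(q,p,e,'tool',T.T@(p-o['tool_pos']))
S,J=solve()
S2,J=solve(ex)
plan(tcp(S,J,171,0),toolR(1.745,-1)); print('pred mouth px',proj(c,S+72*J[:,0]) )
E
python3 k.py
```

```text
[529.86 366.89 241.49] 21.165687793321155 17.775
wrist shaft_mid 0.9 [289.9 251.3]
scene sleeve_mouth 0.77 [163.6 199.9]
scene shaft_mid 0.6 [126.4 191.5]
scene shaft_tip 0.61 [136.4 207.2]
top sleeve_mouth 0.56 [174.8 138. ]
sleeve [547.54 253.22  56.84   4.27]
sleeve [547.54 253.22  56.84   4.27]
shift [-0.35  1.49 -2.84] turn [-0.    0.01  0.01] t 18.38
pred mouth px [136.35 177.29]
```

View pics/w5.png

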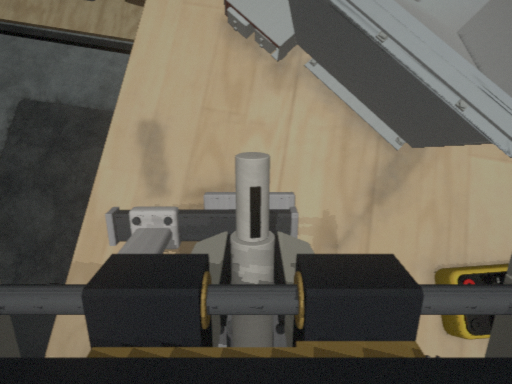

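>>> {"api": "play_rows", "payload": {
  "rows": [
    [[-0.12,0.5,-0.94],[0,0,0]],
    [[-0.12,0.5,-0.95],[0,0,0]],
    [[-0.11,0.49,-0.95],[0,0,0]],
    [[0,0,0],[0,0,0]],
    [[0,0,0],[0,0,0]]
  ]
}}

```text
time: 19.0
tool_pos: [519.5, 412.0, 156.8]
tcp_rot: [3.14, -0.523, 1.745]
contact_force: [-0.3, -0.1, -2.4]
grip_width: 21.2
finger_force: 30.0
```

```bash
cat > k2.py <<'E'
from g import *
o=get_obs();print(o['tool_pos'],o['contact_force'],o['grip_width'],o['time'])
rs={};ex=[]
for n in('scene','top'):
    c=cam(n); save(c,'z_%s.png'%n)
    for q in('sleeve_mouth','shaft_mid','shaft_tip'):
        for x in pinpoint(q,n)[:1]: print(n,q,round(x['p'],2),np.array(x['at'])); rs.setdefault(q,[]).append(ray(c,x['at']))
    S=np.array([547.54,253.22,56.84]);J=jigR(1.745); print('pred tip,mid,mouth px(col,row)',[proj(c,S+J[:,0]*v) for v in(98.5,171,72)])
plan(tcp(S,J,171,0),toolR(1.745,-1))
a=cv2.resize(cv2.imread('pics/z_scene.png')[110:210,150:260],(440,400),interpolation=2); b=cv2.resize(cv2.imread('pics/z_top.png')[140:230,85:185],(360,400),interpolation=2)
cv2.imwrite('pics/zz.png',np.hstack([a,b]))
E
python3 k2.py
```

```text
[519.45 412.03 156.77] [-0.34 -0.08 -2.39] 21.16143904913966 19.0
scene sleeve_mouth 0.73 [159.8 201.7]
scene shaft_mid 0.67 [146.5 182.6]
scene shaft_tip 0.47 [157.1 202.5]
pred tip,mid,mouth px(col,row) [array([197.56, 158.51]), array([184.62, 145.94]), array([202.36, 163.16])]
top sleeve_mouth 0.52 [177.6 136.6]
pred tip,mid,mouth px(col,row) [array([127.3 , 177.48]), array([101.54, 178.03]), array([136.35, 177.29])]
shift [ 0.  0. -0.] turn [-0.    0.01  0.01] t 19.4
```

View pics/zz.png

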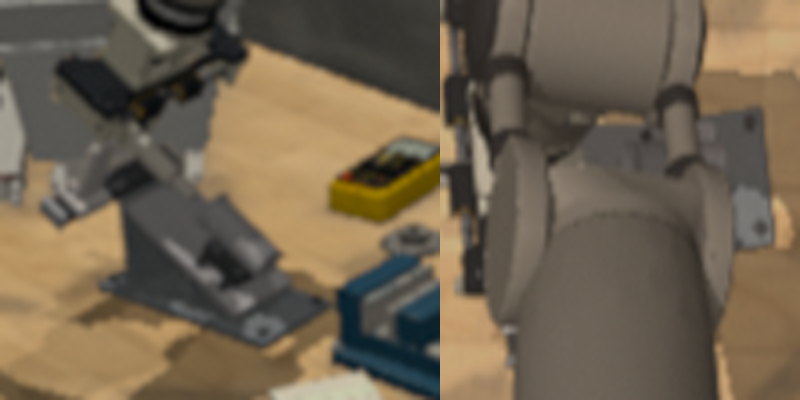

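>>> {"api": "play_rows", "payload": {
  "rows": [
    [[0.05,-0.284,-0.167],[0,0,0]],
    [[0.05,-0.284,-0.167],[0,0,0]],
    [[0.05,-0.284,-0.167],[0,0,0]],
    [[0.05,-0.284,-0.167],[0,0,0]],
    [[0,0,0],[0,0,0]]
  ]
}}

```text
time: 20.02
tool_pos: [525.6, 377.1, 136.0]
tcp_rot: [3.141, -0.523, 1.743]
contact_force: [-0.7, -0.2, -3.4]
grip_width: 20.9
finger_force: 30.0
```

>>> {"api": "play_rows", "payload": {
  "rows": [
    [[0.05,-0.284,-0.167],[0,0,0]],
    [[0.025,-0.142,-0.083],[0,0,0]],
    [[0,0,0],[0,0,0]]
  ]
}}

```text
time: 20.4
tool_pos: [527.6, 368.4, 132.1]
tcp_rot: [3.137, -0.53, 1.746]
contact_force: [-2.7, 11.8, 6.6]
grip_width: 21.1
finger_force: 30.0
```

```bash
cat > st.py <<'E'
from g import *
o=get_obs();S=np.array([547.54,253.22,56.84]);J=jigR(1.745)
T=R.from_euler('xyz',o['tcp_rot']).as_matrix()
F=np.array(o['contact_force'])+[0,0,3.2]; M=np.array(o['moment'])
t=J.T@(np.array(o['tool_pos'])-S)
print('tcp in sleeve',t,'tip if unslipped (x,y,z)',J.T@(np.array(o['tool_pos'])+T@[-18.5-72.5,0,5.9]-S))
print('F sleeve',J.T@F,'M sleeve',J.T@M,'t',o['time'],'w',o['grip_width'])
E
python3 st.py
python3 - <<'E'
from g import *
S=np.array([547.54,253.22,56.84]);J=jigR(1.745)
for n in('scene','wrist'):
    c=cam(n)
    for q in('shaft_mid','sleeve_mouth','sleeve'):
        for x in pinpoint(q,n)[:1]: print(n,q,round(x['p'],2),np.array(x['at'])[::-1])
    print([proj(c,S+J[:,0]*v) for v in (120,72,0)])
E
```

```text
tcp in sleeve [138.87  -0.34   6.75] tip if unslipped (x,y,z) [47.92 -0.48  0.23]
F sleeve [15.36  0.61  2.46] M sleeve [ 0.16 -2.21 -0.08] t 20.4 w 21.066455814993045
scene shaft_mid 0.49 [193.6 152.9]
scene sleeve_mouth 0.65 [202.3 160.6]
scene sleeve 0.88 [216.3 178.2]
[array([193.7 , 154.76]), array([202.36, 163.16]), array([215.54, 175.96])]
wrist shaft_mid 0.57 [251.7 290.4]
[array([248.76, 290.96]), array([248.94, 365.19]), array([249.16, 457.49])]
```

>>> {"api": "play_rows", "payload": {
  "rows": [
    [[-0.06,0.34,0.2],[0,0,0]],
    [[0,0,0],[0,0,0]],
    [[0.0145,-0.082,0.144],[0,0,0]],
    [[0,0,0],[0,0,0]]
  ]
}}

```text
time: 21.3
tool_pos: [526.8, 372.3, 139.6]
tcp_rot: [3.139, -0.523, 1.744]
contact_force: [-0.3, 1.3, -3.6]
grip_width: 20.8
finger_force: 30.0
```

```bash
python3 st.py
```

```text
tcp in sleeve [146.06  -0.2   11.22] tip if unslipped (x,y,z) [55.06 -0.17  5.36]
F sleeve [ 0.94  0.1  -0.98] M sleeve [-0.02  0.58  0.01] t 21.3 w 20.78611083276856
```

>>> {"api": "play_rows", "payload": {
  "rows": [
    [[0.0087,-0.049,0.087],[0,0,0]],
    [[0,0,0],[0,0,0]]
  ]
}}

```text
time: 21.55
tool_pos: [526.9, 371.2, 142.2]
tcp_rot: [3.139, -0.523, 1.745]
contact_force: [-0.9, -0.4, -2.8]
grip_width: 20.9
finger_force: 30.0
```

```bash
python3 st.py
```

```text
tcp in sleeve [146.4   -0.08  14.07] tip if unslipped (x,y,z) [55.4  -0.07  8.19]
F sleeve [-0.03  0.94  0.52] M sleeve [ 0.12  0.61 -0.05] t 21.55 w 20.861704079787025
```

>>> {"api": "play_rows", "payload": {
  "rows": [
    [[0.0087,-0.049,0.087],[0,0,0]],
    [[0,0,0],[0,0,0]]
  ]
}}

```text
time: 21.8
tool_pos: [527.1, 369.9, 145.0]
tcp_rot: [3.139, -0.523, 1.745]
contact_force: [0.3, 0.3, -2.7]
grip_width: 21.1
finger_force: 30.0
```

```bash
python3 st.py
```

```text
tcp in sleeve [146.66  -0.06  17.07] tip if unslipped (x,y,z) [55.65 -0.08 11.19]
F sleeve [ 0.45 -0.33  0.35] M sleeve [ 0.03  0.6  -0.01] t 21.8 w 21.137750781614066
```

>>> {"api": "play_rows", "payload": {
  "rows": [
    [[0.0087,-0.049,0.087],[0,0,0]],
    [[0,0,0],[0,0,0]]
  ]
}}

```text
time: 22.05
tool_pos: [527.0, 368.5, 147.3]
tcp_rot: [3.14, -0.524, 1.745]
contact_force: [-0.3, 1.1, -6.1]
grip_width: 21.3
finger_force: 30.0
```

```bash
python3 st.py
```

```text
tcp in sleeve [146.65   0.23  19.75] tip if unslipped (x,y,z) [55.65  0.24 13.85]
F sleeve [-0.42  0.12 -3.06] M sleeve [ 0.04  0.37 -0.01] t 22.05 w 21.250537421988447
```

>>> {"api": "play_rows", "payload": {
  "rows": [
    [[-0.02,0.115,-0.202],[0,0,0]],
    [[0,0,0],[0,0,0]],
    [[0.05,-0.284,-0.167],[0,0,0]],
    [[0.05,-0.284,-0.167],[0,0,0]],
    [[0,0,0],[0,0,0]]
  ]
}}

```text
time: 22.68
tool_pos: [529.7, 353.8, 130.4]
tcp_rot: [3.141, -0.523, 1.743]
contact_force: [-0.9, 1.0, -3.6]
grip_width: 21.3
finger_force: 30.0
```

```bash
python3 st.py
```

```text
tcp in sleeve [125.25   0.17  12.68] tip if unslipped (x,y,z) [34.25  0.32  6.84]
F sleeve [ 0.82  0.75 -0.97] M sleeve [ 0.08  0.61 -0.05] t 22.675 w 21.323706761385726
```

>>> {"api": "play_rows", "payload": {
  "rows": [
    [[0.05,-0.284,-0.167],[0,0,0]],
    [[0.05,-0.284,-0.167],[0,0,0]],
    [[0.025,-0.142,-0.083],[0,0,0]],
    [[0,0,0],[0,0,0]]
  ]
}}

```text
time: 23.18
tool_pos: [533.3, 332.9, 118.2]
tcp_rot: [3.141, -0.523, 1.744]
contact_force: [-0.2, 0.4, -5.6]
grip_width: 21.1
finger_force: 30.0
```

```bash
python3 st.py
```

```text
tcp in sleeve [100.77   0.2   12.62] tip if unslipped (x,y,z) [9.77 0.27 6.8 ]
F sleeve [-0.88  0.1  -2.32] M sleeve [ 0.06  0.72 -0.06] t 23.175 w 21.1119658809047
```

>>> {"api": "play_rows", "payload": {
  "rows": [
    [[0.025,-0.142,-0.083],[0,0,0]],
    [[0.015,-0.085,-0.05],[0,0,0]],
    [[0.01,-0.057,-0.033],[0,0,0]],
    [[0,0,0],[0,0,0]]
  ]
}}

```text
time: 23.68
tool_pos: [534.3, 327.2, 114.9]
tcp_rot: [3.14, -0.527, 1.745]
contact_force: [-1.1, 12.3, -1.7]
grip_width: 21.2
finger_force: 30.0
```

```bash
python3 st.py
```

```text
tcp in sleeve [94.15  0.24 12.66] tip if unslipped (x,y,z) [3.17 0.19 6.42]
F sleeve [11.4  -1.07 -4.83] M sleeve [ 0.   -1.35 -0.06] t 23.675 w 21.176600910398488
```

>>> {"api": "play_rows", "payload": {
  "rows": [
    [[0.015,-0.085,-0.05],[0,0,0]],
    [[0,0,0],[0,0,0]]
  ]
}}

```text
time: 23.92
tool_pos: [534.3, 327.0, 114.8]
tcp_rot: [3.139, -0.531, 1.746]
contact_force: [-4.3, 20.9, 2.8]
grip_width: 20.9
finger_force: 30.0
```

```bash
python3 st.py
```

```text
tcp in sleeve [93.94  0.23 12.73] tip if unslipped (x,y,z) [2.98 0.12 6.11]
F sleeve [21.49  0.65 -5.46] M sleeve [-0.01 -2.98 -0.05] t 23.925 w 20.902114143739734
```

>>> {"api": "play_rows", "payload": {
  "rows": [
    [[-0.022,0.128,0.075],[0,0,0]],
    [[0,0,0],[0,0,0]],
    [[0,0,0],[0,0,0]]
  ],
  "hand": -0.3
}}

```text
time: 24.3
tool_pos: [535.0, 325.9, 114.7]
tcp_rot: [3.139, -0.523, 1.745]
contact_force: [-0.5, -0.7, -0.6]
grip_width: 31.7
finger_force: 0.0
```

```bash
python3 st.py
```

```text
tcp in sleeve [92.76 -0.27 13.23] tip if unslipped (x,y,z) [ 1.76 -0.28  7.39]
F sleeve [0.79 0.58 2.51] M sleeve [ 0.06  0.37 -0.01] t 24.3 w 31.738719367740302
```

>>> {"api": "play_rows", "payload": {
  "rows": [
    [[0,0,0],[0,0,0]],
    [[0,0,0],[0,0,0]],
    [[0,0,0],[0,0,0]]
  ],
  "hand": -1
}}

```text
time: 24.68
tool_pos: [534.8, 326.0, 114.4]
tcp_rot: [3.14, -0.523, 1.745]
contact_force: [-0.4, -1.3, 0.1]
grip_width: 20.8
finger_force: 30.0
```

>>> {"api": "play_rows", "payload": {
  "rows": [
    [[0.02,-0.114,-0.067],[0,0,0]],
    [[0.015,-0.085,-0.05],[0,0,0]],
    [[0,0,0],[0,0,0]]
  ]
}}

```text
time: 25.05
tool_pos: [534.9, 325.0, 114.0]
tcp_rot: [3.139, -0.532, 1.746]
contact_force: [-3.1, 19.2, 9.4]
grip_width: 20.6
finger_force: 30.0
```

```bash
python3 st.py
```

```text
tcp in sleeve [91.7   0.01 13.07] tip if unslipped (x,y,z) [ 0.76 -0.1   6.38]
F sleeve [23.12 -0.27  1.15] M sleeve [ 0.07 -3.27 -0.07] t 25.05 w 20.635933730903012
```

>>> {"api": "play_rows", "payload": {
  "rows": [
    [[-0.02,0.114,0.067],[0,0,0]],
    [[0,0,0],[0,0,0]],
    [[0,0,0],[0,0,0]],
    [[0.044,-0.246,0.433],[0,0,0]],
    [[0.087,-0.493,0.866],[0,0,0]],
    [[0.087,-0.493,0.866],[0,0,0]],
    [[0.044,-0.246,0.433],[0,0,0]],
    [[-0.15,0.85,0.5],[0,0,0]],
    [[-0.15,0.85,0.5],[0,0,0]],
    [[0,0,0],[0,0,0]]
  ],
  "hand": 0.2
}}

```text
time: 26.3
tool_pos: [533.7, 331.6, 222.1]
tcp_rot: [3.137, -0.524, 1.748]
contact_force: [0.2, -0.3, -0.8]
grip_width: 55.0
finger_force: 0.0
```

```bash
cat > v.py <<'E'
from g import *
o=get_obs(); c=cam('wrist')
cv2.imwrite('pics/fin.png',cv2.resize(c['img'][100:350,130:380],(600,600),interpolation=2)[:,:,::-1])
S=np.array([547.54,253.22,56.84]);J=jigR(1.745)
S=S+J[:,2]*6.8
for v in([145,0,8],[149,80,50],[72,0,21]): print(v,proj(c,S+J@v))
for q in('shaft_mid','sleeve_mouth','keeper_grip'):
    for x in pinpoint(q,'wrist')[:1]: print(q,round(x['p'],2),np.array(x['at'])[::-1])
p=np.array([448.7,351.3,166.7])+3*J[:,2]
plan(p+60*J[:,2],toolR(1.745,-1)); plan(p,toolR(1.745,-1))
E
python3 v.py
```

```text
[145, 0, 8] [249.87 211.41]
[149, 80, 50] [119.52 229.94]
[72, 0, 21] [249.84 306.39]
shaft_mid 0.7 [250.7 284.4]
sleeve_mouth 0.7 [249.4 284.2]
keeper_grip 0.93 [134.8 208.7]
shift [-2.66 -0.31  0.04] turn [0.   0.   0.01] t 26.5
shift [-2.83  0.67 -1.69] turn [0.   0.   0.01] t 26.5
```

View pics/fin.png

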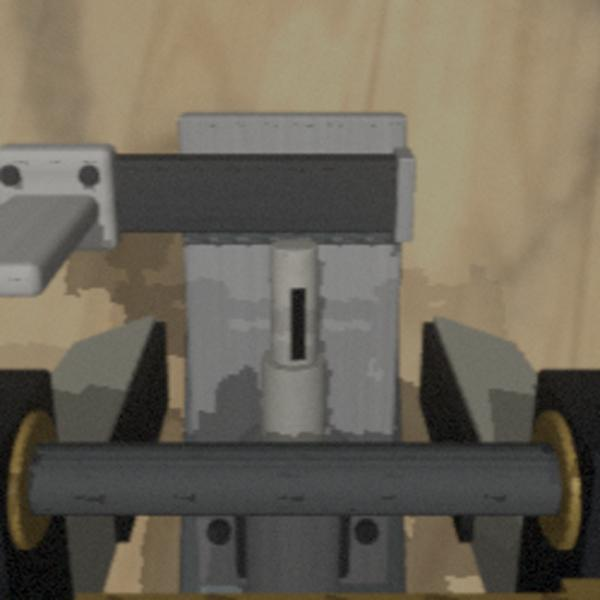

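```bash
cat > u.py <<'E'
from g import *
c=cam('wrist'); J=jigR(1.745); S0=np.array([547.54,253.22,56.84])
px=lambda x,y:np.array([130+x/2.4,100+y/2.4])
for z in(0,4,6.8):
    S=S0+J[:,2]*z
    print(z,'pred TL,TR',proj(c,S+J@[182,40,-34]),proj(c,S+J@[182,-40,-34]),'obs',px(180,113),px(405,113))
    for nm,q,zz in(('end',px(294,242),6.5),('step22',px(294,358),9.5),('plate top',px(292,113),-34)):
        o,d=ray(c,q[::-1]); o=J.T@(o-S); d=J.T@d; print('   ',nm,o+d*(zz-o[2])/d[2])
E
python3 u.py
```

```text
0 pred TL,TR [202.64 146.49] [298.05 146.25] obs [205.   147.08] [298.75 147.08]
    end [147.84  -1.62   6.5 ]
    step22 [108.87  -1.54   9.5 ]
    plate top [181.4  -1.1 -34. ]
4 pred TL,TR [201.97 147.35] [298.69 147.11] obs [205.   147.08] [298.75 147.08]
    end [149.25  -1.61   6.5 ]
    step22 [110.95  -1.53   9.5 ]
    plate top [182.12  -1.1  -34.  ]
6.8 pred TL,TR [201.49 147.97] [299.15 147.72] obs [205.   147.08] [298.75 147.08]
    end [150.23  -1.6    6.5 ]
    step22 [112.41  -1.52   9.5 ]
    plate top [182.62  -1.1  -34.  ]
```

The shaft is in the sleeve, with its end at about (252,200) in full wrist-image pixels and the keeper open on the left. The end reads 1–3 mm high, so I regrip lower on the shaft and press it home again.

```bash
python3 - <<'E'
from g import *
S=np.array([547.54,253.22,56.84]);J=jigR(1.745)
p=S+J@[93,0,3.]; plan(p+60*J[:,2],toolR(1.745,-1)); plan(p,toolR(1.745,-1))
E
python3 st.py
```

```text
shift [ 0.17 -0.94 -2.07] turn [0.   0.   0.01] t 26.55
shift [-0.    0.05 -3.81] turn [0.   0.   0.01] t 26.55
tcp in sleeve [148.85   0.17 102.61] tip if unslipped (x,y,z) [57.84  0.31 96.75]
F sleeve [ 1.93 -0.63  2.86] M sleeve [ 0.06  0.35 -0.01] t 26.55 w 54.91672604727548
```

>>> {"api": "play_rows", "payload": {
  "rows": [
    [[0.06,-0.31,-0.69],[0,0,0]],
    [[0.06,-0.31,-0.69],[0,0,0]],
    [[0.05,-0.32,-0.69],[0,0,0]],
    [[-0.058,0.33,-0.58],[0,0,0]],
    [[-0.058,0.33,-0.58],[0,0,0]],
    [[-0.058,0.33,-0.58],[0,0,0]],
    [[0,0,0],[0,0,0]]
  ]
}}

```text
time: 27.42
tool_pos: [532.7, 332.1, 104.9]
tcp_rot: [-3.139, -0.523, 1.744]
contact_force: [0.5, -0.5, -0.4]
grip_width: 55.1
finger_force: 0.0
```

```bash
python3 st.py
```

```text
tcp in sleeve [93.51  0.95  1.51] tip if unslipped (x,y,z) [ 2.51  1.07 -4.36]
F sleeve [ 0.86 -0.38  2.73] M sleeve [ 0.02  0.37 -0.06] t 27.425 w 55.115022451707176
```

>>> {"api": "play_rows", "payload": {
  "rows": [
    [[0,0,0],[0,0,0]],
    [[0,0,0],[0,0,0]],
    [[0,0,0],[0,0,0]],
    [[0,0,0],[0,0,0]],
    [[0,0,0],[0,0,0]],
    [[0,0,0],[0,0,0]]
  ],
  "hand": -1
}}

```text
time: 28.18
tool_pos: [533.9, 332.0, 106.9]
tcp_rot: [3.139, -0.523, 1.745]
contact_force: [-0.2, -1.3, 4.0]
grip_width: 21.5
finger_force: 30.0
```

```bash
python3 st.py
```

```text
tcp in sleeve [94.25 -0.21  3.43] tip if unslipped (x,y,z) [ 3.25 -0.23 -2.46]
F sleeve [2.56 0.41 6.83] M sleeve [ 0.15  0.32 -0.1 ] t 28.175 w 21.488520616107568
```

>>> {"api": "play_rows", "payload": {
  "rows": [
    [[0.01,-0.057,-0.033],[0,0,0]],
    [[0.01,-0.057,-0.033],[0,0,0]],
    [[0,0,0],[0,0,0]]
  ]
}}

```text
time: 28.55
tool_pos: [533.9, 331.6, 106.8]
tcp_rot: [3.139, -0.529, 1.746]
contact_force: [-3.8, 10.3, 9.1]
grip_width: 21.2
finger_force: 30.0
```

```bash
python3 st.py
```

```text
tcp in sleeve [93.9  -0.19  3.52] tip if unslipped (x,y,z) [ 2.93 -0.28 -2.89]
F sleeve [15.5   1.91  5.23] M sleeve [ 0.17 -2.09 -0.16] t 28.55 w 21.159961189135455
```

>>> {"api": "play_rows", "payload": {
  "rows": [
    [[0.0087,-0.049,0.087],[0,0,0]],
    [[0.008,-0.045,-0.026],[0,0,0]],
    [[0,0,0],[0,0,0]]
  ]
}}

```text
time: 28.92
tool_pos: [533.7, 330.5, 108.5]
tcp_rot: [3.14, -0.531, 1.746]
contact_force: [-3.5, 21.3, 5.5]
grip_width: 20.9
finger_force: 30.0
```

```bash
python3 st.py
```

```text
tcp in sleeve [93.81  0.23  5.52] tip if unslipped (x,y,z) [ 2.86  0.12 -1.08]
F sleeve [23.01 -0.24 -3.25] M sleeve [-0.08 -3.15  0.04] t 28.925 w 20.929695557237682
```

>>> {"api": "play_rows", "payload": {
  "rows": [
    [[0.008,-0.045,-0.026],[0,0,0]],
    [[-0.0087,0.049,-0.087],[0,0,0]],
    [[-0.0087,0.049,-0.087],[0,0,0]],
    [[0,0,0],[0,0,0]]
  ]
}}

```text
time: 29.42
tool_pos: [534.0, 331.9, 106.1]
tcp_rot: [3.136, -0.533, 1.749]
contact_force: [-8.7, 10.9, 27.4]
grip_width: 20.7
finger_force: 30.0
```

```bash
python3 st.py
```

```text
tcp in sleeve [93.77 -0.28  2.75] tip if unslipped (x,y,z) [ 2.82 -0.58 -3.99]
F sleeve [25.9   6.72 20.42] M sleeve [ 1.22 -3.55 -0.17] t 29.425 w 20.724236593236373
```

>>> {"api": "play_rows", "payload": {
  "rows": [
    [[0.0087,-0.049,0.087],[0,0,0]],
    [[0,0,0],[0,0,0]],
    [[0,0,0],[0,0,0]],
    [[0,0,0],[0,0,0]],
    [[0,0,0],[0,0,0]]
  ],
  "hand": 0.2
}}

```text
time: 30.05
tool_pos: [534.8, 325.7, 102.7]
tcp_rot: [3.141, -0.523, 1.744]
contact_force: [-0.3, 0.5, -0.3]
grip_width: 55.1
finger_force: 0.0
```

>>> {"api": "play_rows", "payload": {
  "rows": [
    [[0.044,-0.246,0.433],[0,0,0]],
    [[0.087,-0.493,0.866],[0,0,0]],
    [[0.087,-0.493,0.866],[0,0,0]],
    [[0.044,-0.246,0.433],[0,0,0]],
    [[-0.15,0.85,0.5],[0,0,0]],
    [[-0.15,0.85,0.5],[0,0,0]],
    [[0,0,0],[0,0,0]]
  ]
}}

```text
time: 30.92
tool_pos: [533.4, 333.8, 212.2]
tcp_rot: [3.137, -0.524, 1.748]
contact_force: [-0.1, -0.1, 0.0]
grip_width: 55.3
finger_force: 0.0
```

```bash
python3 st.py; python3 v.py
python3 - <<'E'
from g import *
c=cam('wrist'); J=jigR(1.745); S=np.array([547.54,253.22,56.84])
cv2.imwrite('pics/fin2.png',c['img'][:,:,::-1])
g=cv2.cvtColor(c['img'],cv2.COLOR_RGB2GRAY).astype(int)
cc=int(round(proj(c,S+J@[130,0,5])[0])); print(cc,g[130:260,cc-6:cc-2].mean(1).astype(int).tolist())
E
```

```text
tcp in sleeve [148.59  -0.05  93.66] tip if unslipped (x,y,z) [57.59 -0.33 87.76]
F sleeve [1.54 0.13 2.83] M sleeve [ 0.06  0.39 -0.03] t 30.925 w 55.261512910978965
[145, 0, 8] [249.66 212.39]
[149, 80, 50] [112.58 232.04]
[72, 0, 21] [249.61 311.19]
shaft_mid 0.81 [251.2 290.8]
keeper_grip 0.96 [129.6 211.9]
shift [-2.65 -0.38  0.37] turn [0.   0.   0.01] t 31.12
shift [-2.82  0.6  -1.36] turn [0.   0.   0.01] t 31.12
250 [153, 152, 153, 152, 153, 151, 152, 151, 151, 150, 146, 132, 110, 124, 137, 136, 133, 126, 133, 134, 134, 135, 134, 135, 134, 134, 134, 134, 133, 112, 62, 51, 55, 63, 62, 64, 62, 63, 63, 65, 64, 64, 63, 62, 64, 62, 63, 64, 62, 61, 63, 62, 62, 60, 61, 62, 61, 61, 57, 59, 60, 59, 60, 53, 71, 77, 86, 98, 105, 108, 116, 131, 132, 132, 133, 133, 133, 133, 132, 134, 134, 134, 134, 134, 134, 133, 134, 130, 132, 132, 132, 132, 130, 130, 130, 129, 129, 129, 128, 128, 120, 117, 117, 116, 117, 118, 118, 118, 119, 121, 123, 132, 132, 133, 131, 127, 122, 120, 120, 120, 112, 101, 102, 118, 126, 128, 129, 129, 127, 126]
```

```bash
python3 - <<'E'
from g import *
c=cam('wrist'); J=jigR(1.745); S=np.array([547.54,253.22,56.84])
for nm,r,zz in(('rim',201,6.5),('rim droop',201,1),('plate top',141,-34),('plate/rail',159.5,-34)):
    o,d=ray(c,(r,250)); o=J.T@(o-S); d=J.T@d; print(nm,o+d*(zz-o[2])/d[2])
E
```

```text
rim [147.92   0.01   6.5 ]
rim droop [145.99   0.04   1.  ]
plate top [184.91   0.02 -34.  ]
plate/rail [169.72   0.08 -34.  ]
```

>>> {"api": "play_rows", "payload": {
  "rows": [
    [[-0.88,-0.13,0.12],[0,0,0]],
    [[-0.88,-0.13,0.12],[0,0,0]],
    [[-0.88,-0.13,0.12],[0,0,0]],
    [[-0.045,0.25,-0.43],[0,0,0]],
    [[-0.045,0.25,-0.43],[0,0,0]],
    [[-0.045,0.25,-0.43],[0,0,0]],
    [[-0.045,0.25,-0.43],[0,0,0]],
    [[0,0,0],[0,0,0]]
  ]
}}

```text
time: 32.22
tool_pos: [448.3, 351.3, 168.6]
tcp_rot: [-3.14, -0.523, 1.744]
contact_force: [-1.0, -0.1, 0.2]
grip_width: 55.0
finger_force: 0.0
```

>>> {"api": "play_rows", "payload": {
  "rows": [
    [[0,0,0],[0,0,0]],
    [[0,0,0],[0,0,0]],
    [[0,0,0],[0,0,0]],
    [[0,0,0],[0,0,0]],
    [[0,0,0],[0,0,0]]
  ],
  "hand": -1
}}

```text
time: 32.85
tool_pos: [449.3, 350.7, 170.6]
tcp_rot: [3.139, -0.523, 1.745]
contact_force: [0.4, -2.6, 3.4]
grip_width: 30.0
finger_force: 30.0
```

>>> {"api": "play_rows", "payload": {
  "rows": [
    [[0.39,0.07,0],[0,0,0]],
    [[0.59,0.105,0],[0,0,0]],
    [[0.59,0.105,0],[0,0,0]],
    [[0.59,0.105,0],[0,0,0]],
    [[0.2,0.035,0],[0,0,0]],
    [[0.08,0.014,0],[0,0,0]],
    [[0,0,0],[0,0,0]]
  ]
}}

```text
time: 33.72
tool_pos: [523.1, 363.9, 170.6]
tcp_rot: [3.138, -0.524, 1.745]
contact_force: [1.1, -1.4, 4.0]
grip_width: 29.6
finger_force: 30.0
```

>>> {"api": "play_rows", "payload": {
  "rows": [
    [[0.08,0.014,0],[0,0,0]],
    [[0.08,0.014,0],[0,0,0]],
    [[0.05,0.009,0],[0,0,0]],
    [[0,0,0],[0,0,0]]
  ]
}}

```text
time: 34.22
tool_pos: [527.8, 364.7, 170.7]
tcp_rot: [3.141, -0.524, 1.745]
contact_force: [-4.9, -5.8, 8.4]
grip_width: 29.7
finger_force: 30.0
```

>>> {"api": "play_rows", "payload": {
  "rows": [
    [[0.07,0.012,0],[0,0,0]],
    [[0.07,0.012,0],[0,0,0]],
    [[0,0,0],[0,0,0]]
  ]
}}

```text
time: 34.6
tool_pos: [528.0, 364.9, 170.5]
tcp_rot: [-3.132, -0.523, 1.745]
contact_force: [-18.6, -14.2, 17.3]
grip_width: 29.9
finger_force: 30.0
```

>>> {"api": "play_rows", "payload": {
  "rows": [
    [[0,0,0],[0,0,0]],
    [[0,0,0],[0,0,0]],
    [[0,0,0],[0,0,0]],
    [[-0.12,-0.021,0],[0,0,0]],
    [[0.044,-0.246,0.433],[0,0,0]],
    [[0.087,-0.493,0.866],[0,0,0]],
    [[0.087,-0.493,0.866],[0,0,0]],
    [[0.087,-0.493,0.866],[0,0,0]],
    [[0,0,0],[0,0,0]]
  ],
  "hand": 0.3
}}

```text
time: 35.72
tool_pos: [539.9, 312.3, 264.1]
tcp_rot: [3.133, -0.523, 1.746]
contact_force: [-0.2, 0.1, -0.8]
grip_width: 59.7
finger_force: 0.0
```

```bash
python3 - <<'E'
from g import *
o=get_obs();print(o['tool_pos'],o['contact_force'],o['grip_width'],o['time'])
J=jigR(1.745); S=np.array([547.54,253.22,56.84])+3*J[:,0]
for n in('wrist','scene','top'):
    c=cam(n); save(c,'end_%s.png'%n)
    for q in('keeper_grip','shaft_mid','carton_pale','carton_brown','gas_strut'):
        for x in pinpoint(q,n)[:1]: print(n,q,round(x['p'],2),np.array(x['at'])[::-1])
    print('pred closed keeper,mid',proj(c,S+J@[154,0,34]),proj(c,S+J@[72.5,0,0]))
E
```

```text
[539.87 312.32 264.11] [-0.21  0.11 -0.78] 59.70244265533355 35.725
wrist keeper_grip 0.97 [248.6 191.1]
wrist shaft_mid 0.65 [248.5 260.9]
wrist carton_pale 0.63 [248.3 193.3]
pred closed keeper,mid [245.83 189.51] [246.61 258.6 ]
scene keeper_grip 0.43 [188.8 139.6]
scene shaft_mid 0.64 [199.3 161. ]
scene carton_pale 0.68 [233.1 224.4]
scene carton_brown 0.81 [337.2 238.3]
scene gas_strut 0.71 [364.3 269.5]
pred closed keeper,mid [189.62 142.08] [201.72 162.54]
top keeper_grip 0.52 [113.2 173.2]
top shaft_mid 0.49 [114.6 174.8]
top carton_pale 0.63 [232.7 218.8]
top carton_brown 0.89 [334.4 167.1]
top gas_strut 0.5 [380.6 188. ]
pred closed keeper,mid [109.53 174.91] [135.17 177.32]
```

```bash
python3 -c "
from plant import bot
print(bot.close_job())"
```

```text
the job is handed in; nothing more can be done
None
```

The shaft is in the sleeve, thin end first, and pressing at up to about 26 N moved it no further, so I judge it home on the stop. The keeper was pulled fully out first and is now closed against its end stop behind the shaft. The gripper has let go and is clear, the cartons and strut were not touched, and the job was handed in at about 36 s with no verdict returned.

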